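# Touch-test the plaster, then switch the shaker off

### The job

Check whether the plaster in the small round mould has set: with the fingertips touch its white face lightly for a moment, without pressing hard, and withdraw. Then switch the shaker pads off by pushing down the raised end of the grey rocker switch until it is fully over, and move clear; do not touch the other two moulds or their pads or press the round button beside the switch, and leave everything else on the bench where it stands.

Things in the scene. Friction and masses are not known exactly. Their poses are not given: they have to be found in the camera images.
- pad_small: shaker pad carrying the SMALL ROUND mould (72 mm outside, plaster face 62 mm across), the one to test: a round steel foot 110 mm across and 12 mm high, fixed to the bench; on springs above it an aluminium plate 104 mm across with the black rubber mould (walls 5 mm, rim 90 mm above the bench, filled with white plaster to 3 mm below the rim). Origin: middle of the foot on the bench, below the middle of the mould. Any of the three pads may stand in any of the three places.
- mould_small: the sprung part of that pad: plate, small round mould and plaster in one; origin on its axis 47 mm below the upper face of the plaster, z up. The plate, mould and plaster ride together on springs: they start to sink at about 1.6 N, then give 1 mm for each 0.7 N, and bottom after 10 mm; let go, they rise back
- plaster_small_top (a point): middle of the upper face of the plaster in the small round mould, 87 mm above the bench; this is where to touch
- pad_large: shaker pad carrying the LARGE ROUND mould (100 mm outside): a round steel foot 110 mm across and 12 mm high, fixed to the bench; on springs above it an aluminium plate 104 mm across with the black rubber mould (walls 5 mm, rim 90 mm above the bench, filled with white plaster to 3 mm below the rim). Origin: middle of the foot on the bench, below the middle of the mould. Leave alone.
- pad_square: shaker pad carrying the SQUARE mould (74 mm outside): a round steel foot 110 mm across and 12 mm high, fixed to the bench; on springs above it an aluminium plate 104 mm across with the black rubber mould (walls 5 mm, rim 90 mm above the bench, filled with white plaster to 3 mm below the rim). Origin: middle of the foot on the bench, below the middle of the mould. Leave alone.
- box: grey switch box fixed on the bench, 90 mm (its x) by 160 mm (its y) by 55 mm high; origin at the middle of its underside, its -x side faces the robot. On top, 40 mm to its +y side of the middle, sits the grey rocker switch; 40 mm to its -y side a grey round push button
- rocker (a joint): the rocker switch, rad: about 0 (up to 0.06) = on, the end nearer the robot stands up; 0.40 = off, that end fully down. It stays where it is left; pushing 24 mm from the pivot takes about 3 N
- rocker_near (a point): point on the upper face of the rocker's near half, 24 mm from its pivot, moving with it. The rocker is a shallow V, 60 mm long (box x) and 30 mm wide, its pivot 65 mm above the bench. With the switch on, this point is about 79 mm above the bench; fully off it is 70 mm above the bench and the near half lies level
- timer (a joint): the grey round push button on the switch box (24 mm across in a black collar 40 mm across, top 73 mm above the bench), m: 0 = up, 0.006 = pressed; springs back. Leave alone
- mug: white plastic mixing cup, 72 mm across the mouth, 80 mm tall, loose; origin at the middle of its underside. Leave alone
- figure_a: small white plaster figure with a round foot 42 mm across, 70 mm tall, standing loose; origin at the middle of its underside. Leave alone
- figure_b: small white plaster figure with a round foot 42 mm across, 70 mm tall, standing loose; origin at the middle of its underside. Leave alone
- figure_c: small white plaster figure with a round foot 42 mm across, 70 mm tall, standing loose; origin at the middle of its underside. Leave alone
- jar: amber jar with grey cap, 48 mm across, 60 mm tall, loose; origin at the middle of its underside. Leave alone
- brush: brush 180 mm long lying loose along its x axis; origin at the middle of its underside. Leave alone
- spatula: spatula 200 mm long lying loose along its x axis; origin at the middle of its underside. Leave alone

How it is judged (in metres and radians):
On the way, in this order (a step that is already met when the one before it is completed fails the run):
1. the fingertips rest lightly on the plaster in the small round mould (more than 0.5 N for 0.2 s) (contact force between the fingers and mould_small_c0 above 0.5 N), for 0.2 s.
2. the fingertips are off the plaster (contact force between anything else and mould_small_c0 below 0.1 N and distance of plaster_small_top from where it was at the start of the episode below 0.003 m), for 0.1 s.
3. the rocker switch is pushed over to off (value of joint rocker above 0.33 rad), for 0.1 s.
At the end, for the whole second after the job is handed in: The rocker is at off (more than 0.33 of 0.40 rad), the tested mould is back up within 3 mm of where it was, the push button is up, and every loose thing is within 15 mm of its start (value of joint rocker above 0.33 rad and distance of plaster_small_top from where it was at the start of the episode below 0.003 m and value of joint timer below 0.001 m and distance of each of mug, figure_a, figure_b, figure_c, jar, brush, spatula from where it was at the start of the episode below 0.015 m); the robot touches nothing.
It fails at once if the plaster under test is pressed hard (more than 12 N) (contact force between mould_small_c0 and anything else above 12 N).
It fails at once if another mould or its pad is touched (contact force between any of pad_large, pad_square and anything else above 0.5 N).
It fails at once if the round push button is pressed (value of joint timer above 0.002 m).
It fails at once if a loose thing on the bench is shifted more than 15 mm, lifted or knocked over (distance of any of mug, figure_a, figure_b, figure_c, jar, brush, spatula from where it was at the start of the episode above 0.015 m or angle between any of mug, figure_a, figure_b, figure_c, jar, brush, spatula's own z axis and vertical above 0.3 rad).
It also fails if it takes over 42 s, if anything falls off the work surface, if the arm or the gripper's body presses on something with over 40 N, if the wrist force passes 120 N, or if a joint passes its speed limit or range.

### The arm

A 6-joint arm with a two-finger parallel gripper is mounted at the origin on the work surface. World frame = base frame: x ahead of the robot, y to its left, z up, the work surface at z = 0. Lengths are in mm, angles in rad, forces in N, time in s.
With the tool pointing down it reaches from about 275 to 750 mm from the base axis. Payload 10.2 kg.
Tool frame: the origin (TCP) lies midway between the tips of the shut fingers; the grasp point (between the pads) lies 19 mm behind it (ctrl.pinch_z is the distance from the TCP to the grasp point, in mm); x points along the fingers, z is the direction in which the jaws open and shut, and the axes are right-handed (so a half turn about x gives the same grasp; the last joint's range is limited). The gripper opens to 85 mm and grips with 20 to 120 N. Pads are 22 mm wide; open, the fingers measure 114 mm over their backs; the gripper's body (76 mm by 85 mm) begins 54 mm behind the grasp point. The pads swing forward as they close: fully open they stand 13 mm farther back than shut.
Start: joints at [-1.328, 0.313, 1.498, -0, 1.331, -0.223], TCP at [235.786, -469.08, 194.094] pointing down, gripper open.
Joint ranges: [-2.94, 2.94], [-0.97, 2.17], [0.19, 2.56], [-1.23, 4.37], [0.02, 3.11], [-2.88, 2.88]. Speed limits (rad/s): [2.39, 2.39, 3.01, 3.14, 3.14, 3.14].

### API

Orientations are given as a unit quaternion [w, x, y, z].
In Python, from rig import ctrl, capture, workorder, nets gives the robot as it stands. The module is installed in compiled form; this text tells all that it offers.
- The arm moves only by the tool send_rows, never from a script. Its argument "rows" is text: rows parted by semicolons, each of 5 numbers parted by spaces: the opening, from 0 (shut) to 1 (fully open), then the shift along the tool's x, y, z in cm, then the turn about the tool's x in units of 5 degrees (1.0 is 5 degrees). In form: grip x y z yaw; .... A call has 1 to 12 rows; each row is the pose to reach, as a shift and turn from the pose commanded when the call began, along the tool's axes at that moment; what a row does not reach only later rows make up. A row lasts 1/10 s, in which the tool goes at most 50 mm and 8.59 degrees, less where a joint would pass 70% of its speed; a pose out of reach is approached as far as the arm can. A call with a gripper value outside its range is refused whole. The fingers move at their own pace and stop on an object; "grip_force" is the grip in N (left out, the last holds). Time passes only in rows, so rows that repeat a pose let the fingers close. It gives the time, the measured TCP pose, the force and the opening at its end, in the units of the state.
- ctrl.sense(): the state, without advancing time (a new reading comes with each control period).
- capture(name): name is "scene" or "top"; returns a dict with "pixels" (400x640x3 uint8, red, green, blue), "intrinsics" (3x3 intrinsics, pixels), "view" (4x4, takes a point from world to camera coordinates). Camera axes: x right, y down, z forward; pixel columns grow to the right and rows downward; lengths in mm; the calibration is good to about 2 mm. A picture is of the moment at which its call begins. There is no depth.
- workorder.finish_job(): hands the job in, once; it reports no verdict.
Trained networks look in a picture, given as the dict that the camera call returned (one of the last four; its "shot" number tells which), for a name from the list of things; names that differ only in an ending like _2 or _b are one class to them, and where a whole thing is asked for, a point or a joint stands for the part that bears it (a point fixed in the world has none). Each returns a list of dicts, best first, with "confidence" (0 to 1); they miss things now and then, are a little off and sometimes report something else, mostly with a low value. They report only what shows in the picture. A call takes as long as a camera call.
- nets.boxes_of(picture, target): "location" ([x, y, z] in mm, in world coordinates, good to about 4 mm: the middle of the surface that is visible of it).
- nets.spot_point(picture, target): "location" ([x, y, z] in mm, in world coordinates, good to about 4 mm: a listed point, or the origin of a listed thing).
The state is a dict: "time_s": time; "joints": joint angles; "dq": joint speeds; "tau": joint torques, N m; "eef_pos": TCP position; "ee_rot": TCP orientation; "force": force on the tool from outside, world axes, zero at the start; "wrist_torque": the same for the moment, N m; "grip_width": opening from 0.0 (shut) to 1.0 (fully open).
Only numpy, scipy, OpenCV 4.12 (cv2) and the standard library are available. Lean on these libraries where they do the work, as an engineer would, in place of code of your own. Each camera call takes 0.05 s, during which the arm holds its last target.

## Working session

There is one attempt and no reset: what is moved stays moved. The work goes in short steps, Python scripts to look and compute and a tool call to move; the robot and the scene stay as the last step left them, time stands still between calls to the robot, and variables do not carry over. Pictures are saved under pics/ and viewed, and the job is handed in when it is done.

Besides the shell and the picture viewer there is one more tool, called as name(argument=value, ...) on one line, values as JSON. send_rows: Moves the arm, as the interface text tells. Its arguments: {"type":"object","properties":{"rows":{"type":"string"},"grip_force":{"type":"number"}},"required":["rows"]}

```bash
mkdir -p pics; python3 - <<'E'
from rig import ctrl,capture,nets
import cv2
print(ctrl.sense())
for n in("scene","top"):
    p=capture(n); cv2.imwrite(f"pics/{n}0.png",p["pixels"][:,:,::-1])
    for t in["plaster_small_top","pad_small","pad_large","pad_square","box","rocker_near","timer","mug","figure_a","jar","brush","spatula"]:
        print(n,t,[(([round(v) for v in d["location"]]),round(d["confidence"],2)) for d in nets.spot_point(p,t)][:4])
E
```

```text
{'time_s': 0.0, 'joints': array([-1.32837702e+00,  3.13450984e-01,  1.49846834e+00,  2.09621214e-05,
        1.33098936e+00, -2.23414807e-01]), 'dq': array([-9.21748931e-04, -1.32634544e-03, -2.86763467e-05, -1.04445206e-03,
        1.44744962e-03,  6.56509127e-04]), 'tau': array([ 1.80230585e-03, -4.12266827e+01, -2.59744728e+01, -2.25510678e-05,
        4.22106401e-03,  2.78322773e-06]), 'eef_pos': array([ 235.72400298, -468.75486212,  193.52283716]), 'ee_rot': array([ 0.60157887,  0.37142265,  0.60223303, -0.37076064]), 'force': array([-0.11427181, -0.83957421, -0.5676934 ]), 'wrist_torque': array([-0.00903352,  0.05772611,  0.00178508]), 'grip_width': 0.9989617408942204}
scene plaster_small_top [([597, 71, 88], 0.72)]
scene pad_small [([600, 72, -2], 0.96)]
scene pad_large [([455, -74, 4], 0.9)]
scene pad_square [([537, 248, -3], 0.78), ([516, -300, 1], 0.54)]
scene box [([519, -301, -2], 0.97)]
scene rocker_near [([499, -257, 78], 0.58), ([609, -81, -1], 0.39)]Traceback (most recent call last):
  File "<stdin>", line 7, in <module>
ValueError: it knows: box, brush, figure, jar, mould_small, mug, pad_large, pad_small, pad_square, plaster_small_top, rocker_near, spatula
```

```bash
python3 - <<'E'
from rig import ctrl,capture,nets
import cv2
for n in("scene","top"):
    p=capture(n); cv2.imwrite(f"pics/{n}1.png",p["pixels"][:,:,::-1])
    for t in["plaster_small_top","mould_small","pad_small","pad_large","pad_square","box","rocker_near","mug","figure","jar","brush","spatula"]:
        print(n,t,[(([round(v) for v in d["location"]]),round(d["confidence"],2)) for d in nets.spot_point(p,t)][:4])
print(ctrl.sense()["time_s"])
E
```

```text
scene plaster_small_top [([598, 71, 88], 0.64)]
scene mould_small [([598, 76, 37], 0.71)]
scene pad_small [([600, 72, 1], 0.69)]
scene pad_large [([457, -74, 4], 0.78), ([598, 76, 87], 0.37)]
scene pad_square [([536, 249, -2], 0.78), ([397, 91, -1], 0.23)]
scene box [([517, -303, 0], 0.73)]
scene rocker_near [([498, -259, 81], 0.82)]
scene mug [([398, 90, -1], 0.92)]
scene figure [([368, -231, 1], 0.88), ([507, 87, -1], 0.55), ([609, -80, -2], 0.53), ([398, 90, 0], 0.4)]
scene jar [([659, 193, -2], 0.78), ([599, 72, 0], 0.37)]
scene brush [([726, -186, -1], 0.98)]
scene spatula [([353, 252, 0], 0.8), ([516, -300, 1], 0.74)]
top plaster_small_top [([600, 77, 86], 0.81), ([610, -82, 1], 0.58)]
top mould_small [([598, 72, 38], 0.91)]
top pad_small [([600, 75, 1], 0.57)]
top pad_large [([453, -78, 0], 0.78), ([497, -258, 78], 0.53)]
top pad_square [([538, 250, -2], 0.88)]
top box [([517, -298, 2], 0.79)]
top rocker_near [([497, -259, 79], 0.98), ([728, -190, -3], 0.38)]
top mug [([400, 88, 3], 0.92)]
top figure [([607, -80, 1], 0.81), ([371, -231, 4], 0.53)]
top jar []
top brush [([723, -190, -2], 0.92)]
top spatula [([353, 256, 3], 0.56)]
1.65
```

View pics/scene1.png

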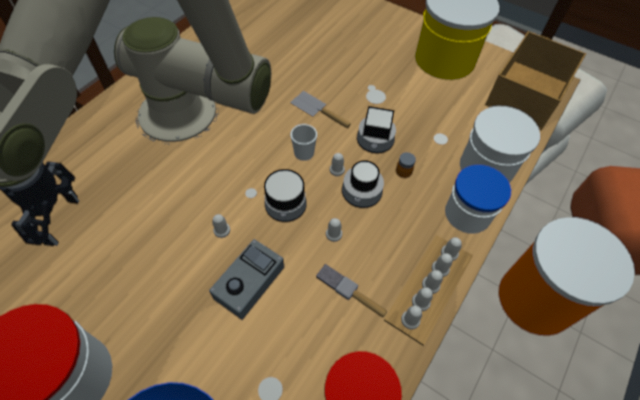

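View pics/top1.png

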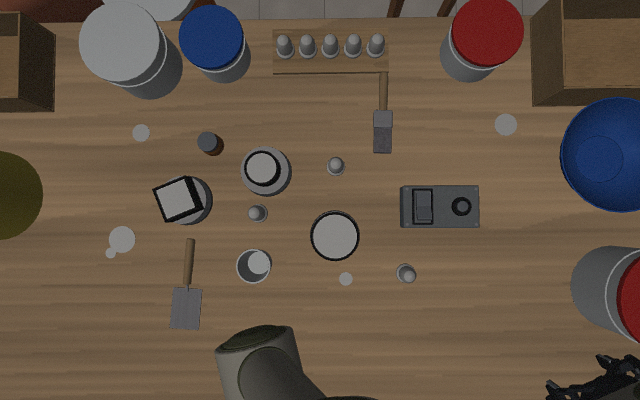

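The scene view shows the small round mould at about (364,170). The large round mould is at (285,187), the square one at (378,125), and the switch box at (247,278). In the top view, the small plaster is at (263,168), the rocker at (423,206) and the round button at (461,206).

```bash
cat > h.py <<'E'
from rig import ctrl,capture,nets
import numpy as np
from scipy.spatial.transform import Rotation as R
def ray(p,u,v,z):
    V=np.array(p["view"]);K=np.array(p["intrinsics"])
    d=V[:3,:3].T@np.linalg.solve(K,[u,v,1.]);c=-V[:3,:3].T@V[:3,3]
    return (c+d*(z-c[2])/d[2]).round(1)
def rot(): 
    q=ctrl.sense()["ee_rot"]; return R.from_quat([*q[1:],q[0]]).as_matrix()
def rows(t):
    return (rot().T@(np.array(t)-ctrl.sense()["eef_pos"])/10).round(2)
E
python3 - <<'E'
from h import *
import cv2
print(rot().round(3)); print(rows([599,74,194]),rows([599,74,130]))
p=capture("top");q=capture("scene")
print(ray(p,263.5,168,87),ray(p,423.5,206,70),ray(p,461,206,73),ray(q,364,170,87))
for (u,v) in((401,186),(478,186),(479,227),(401,227)):print(ray(p,u,v,55))
a=p["pixels"][110:270,220:500,::-1]
cv2.imwrite("pics/z1.png",cv2.resize(a,None,fx=2.8,fy=2.8,interpolation=cv2.INTER_CUBIC))
E
```

```text
[[ 0.     0.893  0.449]
 [-0.     0.449 -0.893]
 [-1.     0.     0.   ]]
[ 1.000e-02  5.684e+01 -3.221e+01] [  6.41  56.84 -32.21]
[598.5  66.5  87. ] [ 518.4 -262.9   70. ] [ 517.7 -339.3   73. ] [593.   75.9  87. ]
[ 561.4 -219.4   55. ]
[ 560.  -380.8   55. ]
[ 474.  -380.9   55. ]
[ 475.1 -218.    55. ]
```

View pics/z1.png

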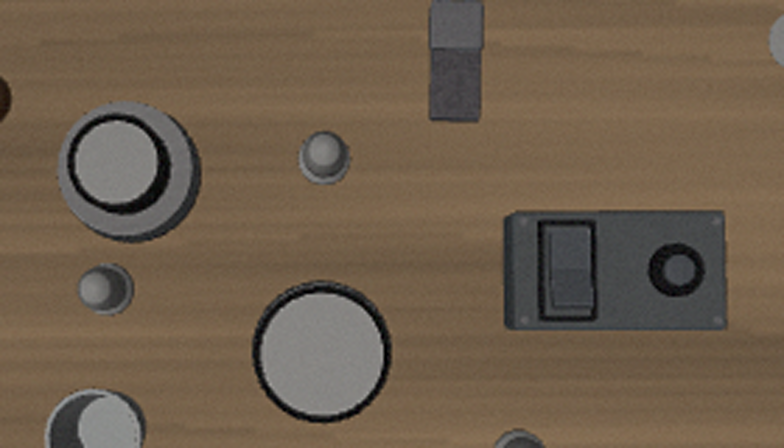

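The zoomed view shows the small plaster at about (261,168) in top-view pixels, close to (598,73), and the box square to the axes with its rocker centre near (517,-260). Next I'll shut the fingers and travel high over the small mould.

send_rows(rows="0 0 56.8 -32.2 0;0 0 56.8 -32.2 0;0 0 56.8 -32.2 0;0 0 56.8 -32.2 0;0 0 56.8 -32.2 0;0 0 56.8 -32.2 0;0 0 56.8 -32.2 0;0 0 56.8 -32.2 0;0 0 56.8 -32.2 0;0 0 56.8 -32.2 0;0 0 56.8 -32.2 0;0 0 56.8 -32.2 0", grip_force=20)

```text
time_s: 2.95
eef_pos: [570.1, 31.8, 194.2]
ee_rot: [0.602, 0.371, 0.602, -0.371]
force: [1.2, -1.6, 0.0]
grip_width: 0.003
```

send_rows(rows="0 0 0 0 0;0 0 0 0 0;0 0 0 0 0")

```text
time_s: 3.25
eef_pos: [568.8, 28.9, 194.1]
ee_rot: [0.602, 0.371, 0.602, -0.371]
force: [0.1, -0.8, 0.1]
grip_width: -0.002
```

```bash
python3 - <<'E'
from h import *
print(ctrl.sense()["eef_pos"],ctrl.sense()["force"],rows([598,73,100]))
E
```

```text
[568.84839091  28.86740477 194.11333987] [ 0.10269772 -0.81274727  0.05074102] [ 9.41  4.59 -2.64]
```

send_rows(rows="0 0 4.6 -2.6 0;0 0 4.6 -2.6 0;0 4 4.6 -2.6 0;0 6.5 4.6 -2.6 0;0 8 4.6 -2.6 0;0 9 4.6 -2.6 0;0 9.4 4.6 -2.6 0;0 9.4 4.6 -2.6 0;0 9.4 4.6 -2.6 0;0 9.4 4.6 -2.6 0")

```text
time_s: 4.25
eef_pos: [599.0, 73.5, 101.0]
ee_rot: [0.602, 0.371, 0.601, -0.371]
force: [-0.9, 0.1, -0.1]
grip_width: -0.003
```

```bash
python3 - <<'E'
from h import *
import cv2
s=ctrl.sense();print(s["eef_pos"],s["force"])
p=capture("scene")
print(ctrl.sense()["force"])
cv2.imwrite("pics/s2.png",cv2.resize(p["pixels"][100:250,240:460,::-1],None,fx=3.4,fy=3.4,interpolation=cv2.INTER_CUBIC))
E
```

```text
[599.04679175  73.52128764 100.98352382] [-0.92018337  0.07896031 -0.0758773 ]
[ 0.40849579 -0.73068918  0.09916551]
```

View pics/s2.png

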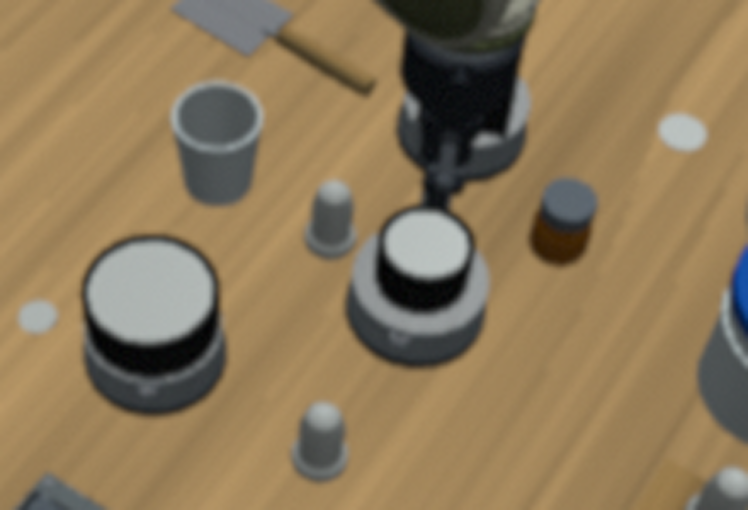

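```bash
python3 - <<'E'
from h import *
p=capture("scene");V=np.array(p["view"]);K=np.array(p["intrinsics"])
def pr(w):
    c=K@(V[:3,:3]@np.array(w)+V[:3,3]);c=c[:2]/c[2];return ((c-[240,100])*3.4).round()
for w in([599,73.5,101],[599,73.5,87],[599,104.5,87],[599,42.5,87],[630,73.5,87],[568,73.5,87],[599,73,90]):print(w,pr(w))
def r(u,v,z):return ray(p,240+u/3.4,100+v/3.4,z)
print(r(428,243,87),r(435,205,101),-V[:3,:3].T@V[:3,3])
t=capture("top");print(ray(t,261.4,167.9,87), [d["location"].__repr__() for d in nets.spot_point(t,"plaster_small_top")])
import cv2
cv2.imwrite("pics/t2.png",cv2.resize(t["pixels"][110:270,160:440,::-1],None,fx=2.8,fy=2.8,interpolation=cv2.INTER_CUBIC))
E
```

```text
[599, 73.5, 101] [429. 232.]
[599, 73.5, 87] [427. 244.]
[599, 104.5, 87] [448. 216.]
[599, 42.5, 87] [405. 272.]
[630, 73.5, 87] [463. 264.]
[568, 73.5, 87] [391. 225.]
[599, 73, 90] [427. 242.]
[599.3  74.7  87. ] [589.7  97.7 101. ] [ 866.95841236 -561.23894269  996.4925043 ]
[598.7  70.8  87. ] ['[601.1, 72.5, 86.3]', '[494.8, -258.4, 78.9]', '[401.2, 86.8, 0.1]']
```

View pics/t2.png

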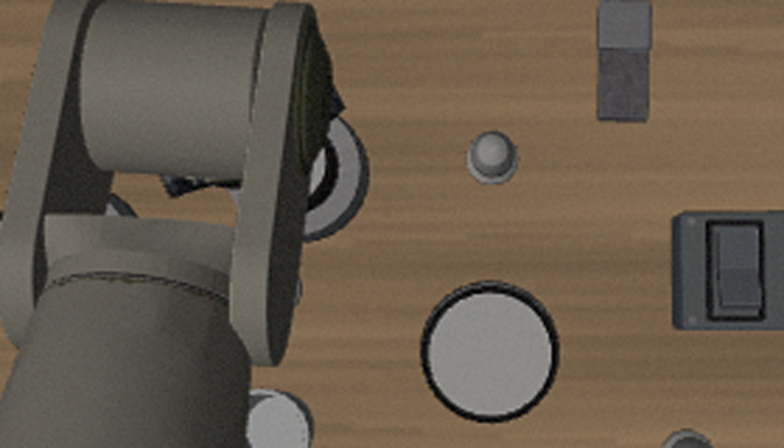

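```bash
python3 - <<'E'
from h import *
import cv2
p=capture("scene")
print(ctrl.sense()["eef_pos"],ctrl.sense()["grip_width"])
a=p["pixels"][100:200,320:430,::-1]
cv2.imwrite("pics/s3.png",cv2.resize(cv2.convertScaleAbs(a,alpha=1.5,beta=20),None,fx=6,fy=6,interpolation=cv2.INTER_NEAREST))
E
```

```text
[598.73350898  73.63933469 100.28700994] 0.0011534678693500236
```

View pics/s3.png

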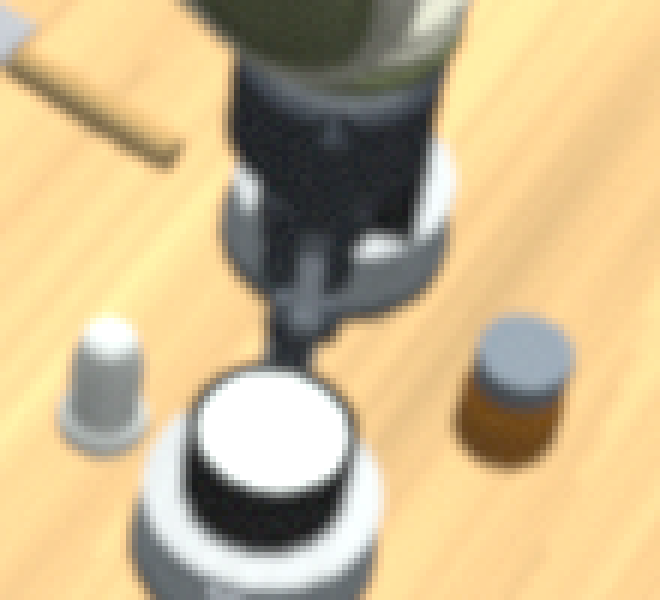

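```bash
python3 - <<'E'
from h import *
import cv2
p=capture("scene");V=np.array(p["view"]);K=np.array(p["intrinsics"])
x0,y0=300,60
a=np.ascontiguousarray(p["pixels"][y0:y0+140,x0:x0+140,::-1]);a=cv2.resize(cv2.convertScaleAbs(a,alpha=1.5,beta=20),None,fx=4.2,fy=4.2)
def pr(w):
    c=K@(V[:3,:3]@np.array(w)+V[:3,3]);c=c[:2]/c[2];return tuple(int(v) for v in (c-[x0,y0]+.5)*4.2)
e=ctrl.sense()["eef_pos"];M=rot();print(M.round(3))
for k in(0,19,40,73,120,160,200):
    cv2.circle(a,pr(e-M[:,0]*k),3,(0,0,255),-1)
for k in(73,):
  for s,t in((38,42),(38,-42),(-38,-42),(-38,42)):
    cv2.circle(a,pr(e-M[:,0]*k+M[:,1]*s+M[:,2]*t),3,(255,0,0),-1)
for s in(11,-11):
  for t in(14,-14):
    cv2.circle(a,pr(e+M[:,1]*s+M[:,2]*t),2,(0,255,0),-1)
cv2.imwrite("pics/s4.png",a)
E
```

```text
[[ 0.     0.893  0.449]
 [-0.     0.449 -0.893]
 [-1.     0.     0.   ]]
```

View pics/s4.png

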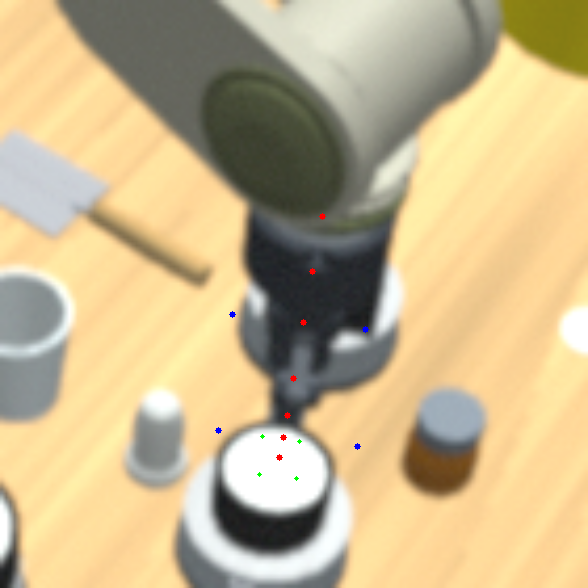

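```bash
python3 - <<'E'
from h import *
import cv2
e=np.array([235.72,-468.75,193.5]);M=rot()
for n,x0,y0,w in(("scene",0,140,120),("top",520,300,120)):
    p=capture(n);V=np.array(p["view"]);K=np.array(p["intrinsics"]);print(n,-V[:3,:3].T@V[:3,3])
    im=cv2.imread(f"pics/{n}1.png");a=cv2.resize(cv2.convertScaleAbs(im[y0:y0+w,x0:x0+w],alpha=1.7,beta=30),None,fx=4.5,fy=4.5)
    def pr(q):
        c=K@(V[:3,:3]@np.array(q)+V[:3,3]);c=c[:2]/c[2];return tuple(int(v) for v in (c-[x0,y0]+.5)*4.5)
    for k in(0,13,40,73,120,160,200): cv2.circle(a,pr(e-M[:,0]*k),3,(0,0,255),-1)
    for t in(42,-42):
      for s in(11,-11): cv2.circle(a,pr(e-M[:,0]*13+M[:,2]*t+M[:,1]*s),3,(0,255,0),-1)
    cv2.imwrite(f"pics/st_{n}.png",a)
print(ray(p,251,162.5,200),ray(p,251,162.5,170),ctrl.sense()["time_s"])
E
```

```text
scene [ 866.95841236 -561.23894269  996.4925043 ]
top [ 491.49287961  -72.20719002 1019.07993618]
[595.7  72.3 200. ] [599.5  77.6 170. ] 4.65
```

View pics/st_scene.png

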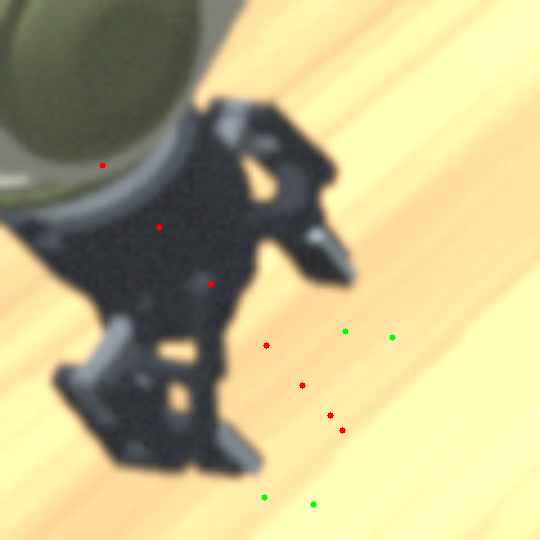

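View pics/st_top.png

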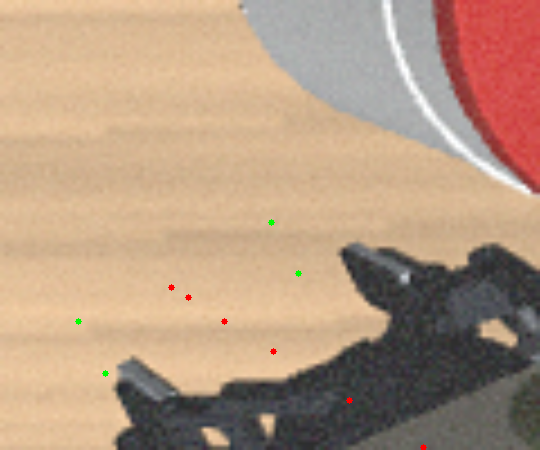

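```bash
python3 - <<'E'
from h import *
import cv2
P={n:capture(n) for n in("scene","top")}
def tri(a,b):
    Ps=[np.array(P[n]["intrinsics"])@np.array(P[n]["view"])[:3] for n in("scene","top")]
    X=cv2.triangulatePoints(Ps[0],Ps[1],np.array(a,float),np.array(b,float)).ravel();X=X[:3]/X[3]
    r=[(q@np.r_[X,1]) for q in Ps];return X.round(1),[ (v[:2]/v[2]).round(1) for v in r]
S=lambda u,v:(u/4.5,140+v/4.5);T=lambda u,v:(520+u/4.5,300+v/4.5)
# finger1 (right in both?), finger2
print(tri(S(345,278),T(355,252)),tri(S(255,465),T(130,368)))
print(tri(S(345,278),T(130,368)),tri(S(255,465),T(355,252)))
E
```

```text
(array([ 301.4, -446.7,  351.6]), [array([ 71.6, 200.3]), array([595.5, 351.4])]) (array([ 171.1, -492.9,  120.1]), [array([ 61.4, 244.4]), array([552.5, 385.6])])
(array([ 224.2, -425.6,  251.4]), [array([ 76.6, 201.8]), array([548.8, 381.7])]) (array([ 266.4, -507. ,  252.5]), [array([ 56.2, 243.2]), array([598.5, 355.6])])
```

In both views the visible fingertips lie on the tool axis but 30–45 mm higher than the TCP. That makes the contact height uncertain, so I'll descend in small steps and watch the force.

send_rows(rows="0 0.3 0 0 0;0 0.6 0 0 0;0 0.9 0 0 0;0 0.9 0 0 0;0 0.9 0 0 0")

```text
time_s: 5.25
eef_pos: [598.6, 73.6, 91.0]
ee_rot: [0.602, 0.371, 0.602, -0.371]
force: [0.1, 0.4, -0.7]
grip_width: 0.003
```

send_rows(rows="0 0.2 0 0 0;0 0.4 0 0 0;0 0.4 0 0 0")

```text
time_s: 5.55
eef_pos: [598.5, 73.6, 86.8]
ee_rot: [0.602, 0.371, 0.602, -0.371]
force: [-1.0, -0.3, 0.5]
grip_width: -0.001
```

send_rows(rows="0 0.2 0 0 0;0 0.2 0 0 0;0 0.2 0 0 0")

```text
time_s: 5.85
eef_pos: [598.7, 73.6, 85.1]
ee_rot: [0.602, 0.371, 0.602, -0.371]
force: [0.1, -0.9, 0.5]
grip_width: -0.0
```

send_rows(rows="0 0.2 0 0 0;0 0.2 0 0 0")

```text
time_s: 6.05
eef_pos: [598.5, 73.6, 82.8]
ee_rot: [0.602, 0.371, 0.602, -0.371]
force: [0.2, -0.1, 0.8]
grip_width: -0.0
```

```bash
python3 - <<'E'
from h import *
import cv2
f=[]
for n in("scene","scene"):
    f.append(ctrl.sense()["force"].round(2)); p=capture(n)
f.append(ctrl.sense()["force"].round(2));print(f,ctrl.sense()["eef_pos"])
a=p["pixels"][100:200,320:430,::-1]
cv2.imwrite("pics/s5.png",cv2.resize(cv2.convertScaleAbs(a,alpha=1.5,beta=20),None,fx=6,fy=6,interpolation=cv2.INTER_NEAREST))
E
```

```text
[array([ 0.17, -0.13,  0.81]), array([-0.33,  0.01, -0.43]), array([ 0.59, -0.59, -0.38])] [598.6346864   73.63316263  83.0331789 ]
```

View pics/s5.png

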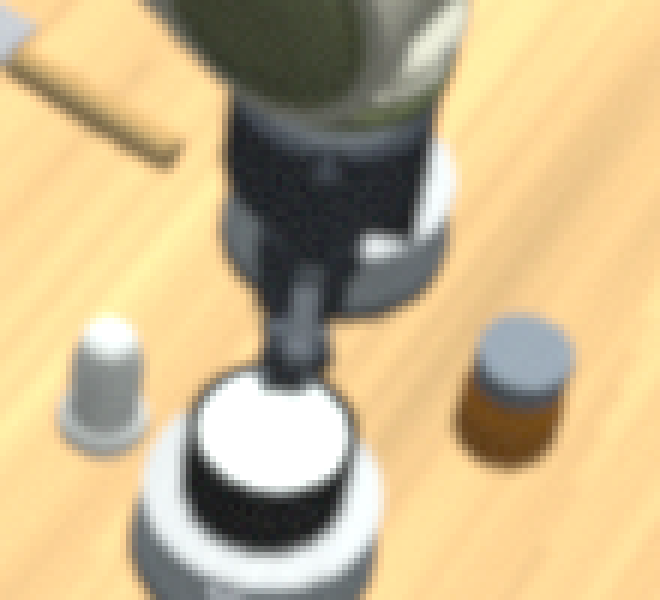

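The image shows the tip at (368,165), in front of the rim but still about 30 mm above the plaster, and no contact force yet. I'll keep going down.

send_rows(rows="0 0.4 0 0 0;0 0.8 0 0 0;0 1.2 0 0 0;0 1.5 0 0 0;0 1.5 0 0 0;0 1.5 0 0 0")

```text
time_s: 6.75
eef_pos: [598.7, 73.6, 68.1]
ee_rot: [0.602, 0.371, 0.602, -0.371]
force: [0.9, -0.8, 0.2]
grip_width: -0.003
```

```bash
python3 - <<'E'
from h import *
import cv2
p=capture("scene")
print(ctrl.sense()["force"].round(2),ctrl.sense()["eef_pos"])
a=p["pixels"][100:200,320:430,::-1]
cv2.imwrite("pics/s6.png",cv2.resize(cv2.convertScaleAbs(a,alpha=1.5,beta=20),None,fx=6,fy=6,interpolation=cv2.INTER_NEAREST))
E
```

```text
[-0.33  0.24  0.38] [598.75583264  73.61018198  68.21110828]
```

View pics/s6.png

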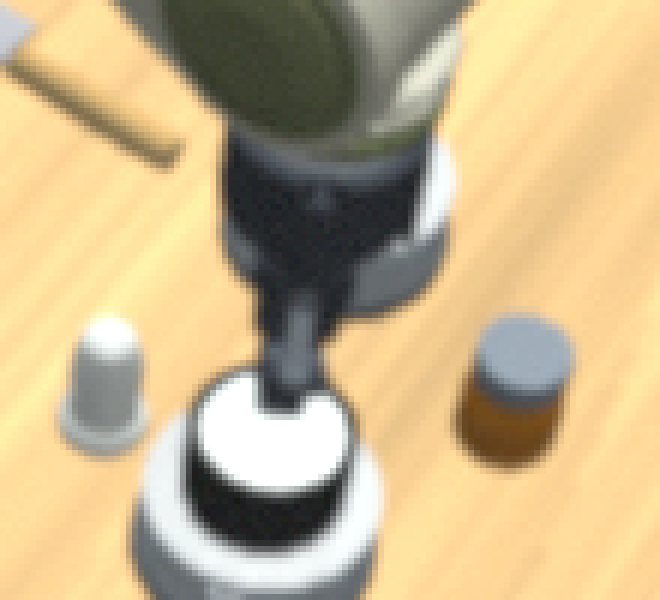

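send_rows(rows="0 0.3 0 0 0;0 0.6 0 0 0;0 0.6 0 0 0;0 0.6 0 0 0")

```text
time_s: 7.2
eef_pos: [598.6, 73.6, 62.0]
ee_rot: [0.602, 0.371, 0.602, -0.371]
force: [-0.5, 0.6, 0.5]
grip_width: 0.003
```

send_rows(rows="0 0.2 0 0 0;0 0.2 0 0 0;0 0.2 0 0 0")

```text
time_s: 7.5
eef_pos: [598.6, 73.6, 60.1]
ee_rot: [0.602, 0.371, 0.602, -0.371]
force: [-0.6, 0.5, 0.0]
grip_width: -0.003
```

send_rows(rows="0 0.2 0 0 0;0 0.2 0 0 0;0 0.2 0 0 0")

```text
time_s: 7.8
eef_pos: [598.6, 73.6, 58.0]
ee_rot: [0.602, 0.371, 0.602, -0.371]
force: [-0.2, -0.3, 0.8]
grip_width: 0.004
```

send_rows(rows="0 0.2 0 0 0;0 0.2 0 0 0;0 0.2 0 0 0")

```text
time_s: 8.1
eef_pos: [598.6, 73.6, 56.0]
ee_rot: [0.602, 0.371, 0.602, -0.371]
force: [-0.1, -0.1, -0.8]
grip_width: -0.001
```

```bash
python3 - <<'E'
from h import *
import cv2
p=capture("scene")
print(ctrl.sense()["force"].round(2),ctrl.sense()["eef_pos"])
a=p["pixels"][100:200,320:430,::-1]
cv2.imwrite("pics/s7.png",cv2.resize(cv2.convertScaleAbs(a,alpha=1.5,beta=20),None,fx=6,fy=6,interpolation=cv2.INTER_NEAREST))
E
```

```text
[ 0.79 -0.07 -0.32] [598.6714199   73.63838616  56.09030019]
```

View pics/s7.png

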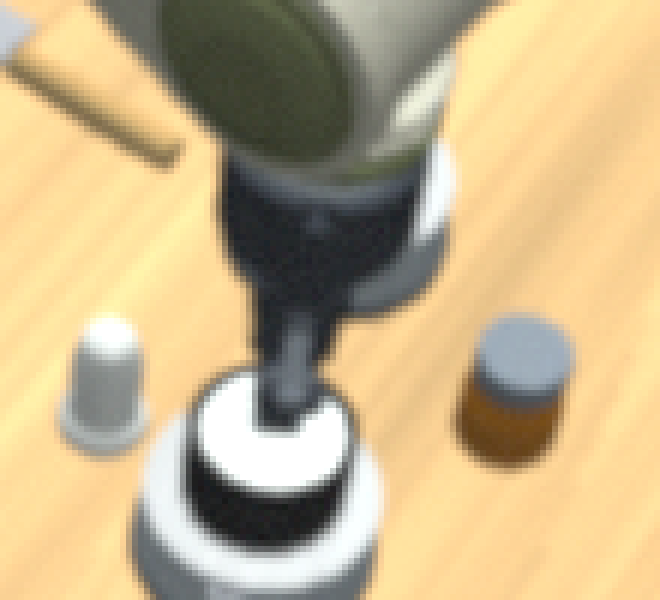

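send_rows(rows="0 0.2 0 0 0;0 0.2 0 0 0;0 0.2 0 0 0")

```text
time_s: 8.45
eef_pos: [598.6, 73.6, 54.0]
ee_rot: [0.602, 0.371, 0.602, -0.371]
force: [0.3, -0.1, -0.4]
grip_width: 0.001
```

send_rows(rows="0 0.2 0 0 0;0 0.2 0 0 0;0 0.2 0 0 0")

```text
time_s: 8.75
eef_pos: [598.6, 73.6, 52.0]
ee_rot: [0.602, 0.371, 0.602, -0.371]
force: [-0.2, 0.4, 0.0]
grip_width: -0.0
```

send_rows(rows="0 0.2 0 0 0;0 0.2 0 0 0;0 0.2 0 0 0")

```text
time_s: 9.05
eef_pos: [598.6, 73.6, 50.1]
ee_rot: [0.602, 0.371, 0.602, -0.371]
force: [0.5, 0.1, -0.2]
grip_width: 0.001
```

send_rows(rows="0 0.2 0 0 0;0 0.2 0 0 0;0 0.2 0 0 0")

```text
time_s: 9.35
eef_pos: [598.8, 73.6, 48.3]
ee_rot: [0.602, 0.371, 0.602, -0.371]
force: [-0.8, -0.6, 2.5]
grip_width: 0.004
```

```bash
python3 - <<'E'
from h import *
import cv2
p=capture("scene")
print(ctrl.sense()["force"].round(2),ctrl.sense()["eef_pos"])
a=p["pixels"][100:200,320:430,::-1]
cv2.imwrite("pics/s8.png",cv2.resize(cv2.convertScaleAbs(a,alpha=1.5,beta=20),None,fx=6,fy=6,interpolation=cv2.INTER_NEAREST))
E
```

```text
[ 0.33 -0.44  2.73] [598.75844101  73.62510387  48.27798324]
```

View pics/s8.png

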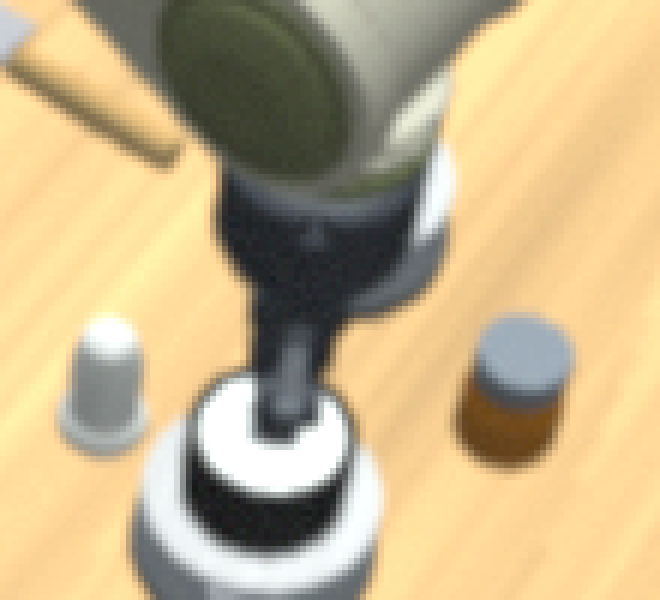

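Contact: a steady 2.5–2.7 N, with the tip near the middle of the plaster at about (366,172). The touch happens at a TCP reading of about 49, so the real tip sits about 37 mm above the reported TCP. I'll hold briefly, then withdraw.

send_rows(rows="0 0 0 0 0;0 0 0 0 0;0 0 0 0 0;0 0 0 0 0")

```text
time_s: 9.8
eef_pos: [598.8, 73.6, 48.2]
ee_rot: [0.602, 0.371, 0.602, -0.371]
force: [-0.1, -0.8, 2.8]
grip_width: 0.002
```

send_rows(rows="0 -0.5 0 0 0;0 -1.5 0 0 0;0 -4 0 0 0;0 -7 0 0 0;0 -10 0 0 0;0 -10 0 0 0;0 -10 0 0 0;0 -10 0 0 0")

```text
time_s: 10.6
eef_pos: [598.0, 73.7, 147.1]
ee_rot: [0.601, 0.371, 0.603, -0.371]
force: [0.2, 0.4, -0.4]
grip_width: -0.001
```

```bash
python3 - <<'E'
from h import *
import cv2
s=ctrl.sense();print(s["eef_pos"],s["force"].round(2),rows([494,-260,148]),s["time_s"])
p=capture("scene")
print([ (d["location"],d["confidence"]) for d in nets.spot_point(p,"plaster_small_top")[:2]])
E
```

```text
[598.02891835  73.65783142 147.09521778] [ 0.22  0.44 -0.4 ] [ -0.07 -24.28  25.14] 10.6
[([594.8, 73.8, 85.7], 0.79), ([517.7, -304.4, 1.3], 0.41)]
```

Off the plaster, with the force back to zero. Next I'll travel high over to the near end of the rocker.

send_rows(rows="0 0 -24.3 25.1 0;0 0 -24.3 25.1 0;0 0 -24.3 25.1 0;0 0 -24.3 25.1 0;0 0 -24.3 25.1 0;0 0 -24.3 25.1 0;0 0 -24.3 25.1 0;0 0 -24.3 25.1 0;0 0 -24.3 25.1 0;0 0 -24.3 25.1 0;0 0 -24.3 25.1 0")

```text
time_s: 11.8
eef_pos: [494.7, -258.6, 148.0]
ee_rot: [0.602, 0.371, 0.602, -0.371]
force: [-0.0, 0.2, 0.0]
grip_width: -0.004
```

send_rows(rows="0 3 0 0 0;0 5 0 0 0;0 7 0 0 0;0 8.5 0 0 0;0 8.5 0 0 0;0 8.5 0 0 0")

```text
time_s: 12.4
eef_pos: [494.7, -259.3, 63.6]
ee_rot: [0.602, 0.371, 0.602, -0.371]
force: [1.0, 0.3, 1.1]
grip_width: 0.0
```

```bash
python3 - <<'E'
from h import *
import cv2
s=ctrl.sense();print(s["eef_pos"],s["force"].round(2),s["time_s"])
p=capture("scene");V=np.array(p["view"]);K=np.array(p["intrinsics"])
a=cv2.resize(cv2.convertScaleAbs(p["pixels"][200:330,180:330,::-1],alpha=1.5,beta=20),None,fx=5,fy=5,interpolation=cv2.INTER_CUBIC)
for w in([493,-260,79],[495,-260,99]):
    c=K@(V[:3,:3]@np.array(w)+V[:3,3]);c=(c[:2]/c[2]-[180,200]+.5)*5;cv2.circle(a,tuple(int(v) for v in c),2,(0,0,255),-1)
cv2.imwrite("pics/r1.png",a)
E
```

```text
[ 494.74926946 -259.30651507   63.62025178] [0.98 0.3  1.1 ] 12.4
```

View pics/r1.png

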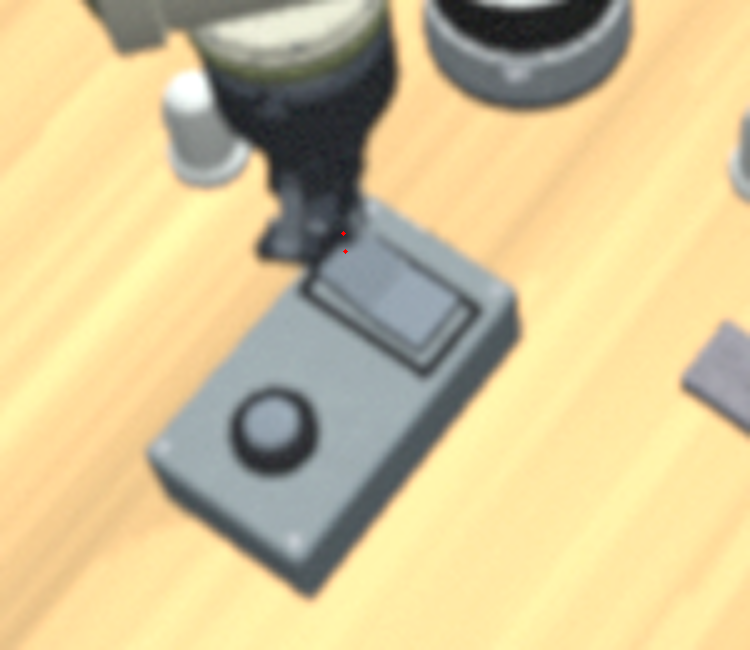

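```bash
python3 - <<'E'
from h import *
import cv2
for n,(x0,y0,w,h) in {"scene":(200,190,90,80),"top":(370,150,130,100)}.items():
    p=capture(n)
    a=cv2.resize(cv2.convertScaleAbs(p["pixels"][y0:y0+h,x0:x0+w,::-1],alpha=2.5,beta=25),None,fx=6,fy=6,interpolation=cv2.INTER_NEAREST)
    cv2.imwrite(f"pics/r2{n}.png",a)
    print(ctrl.sense()["force"].round(2))
E
```

```text
[-0.55  0.45  0.36]
[-0.3   0.07  0.64]
```

View pics/r2scene.png

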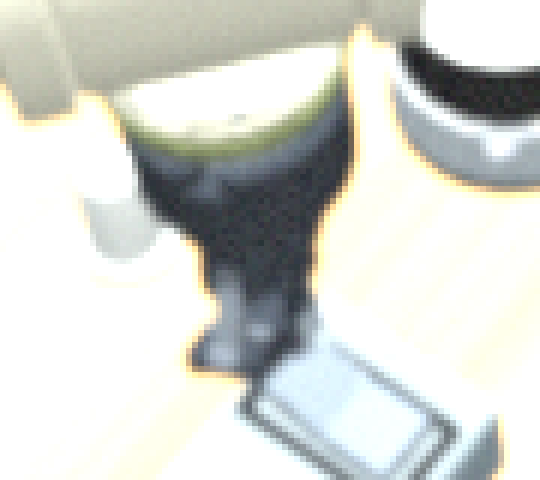

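View pics/r2top.png

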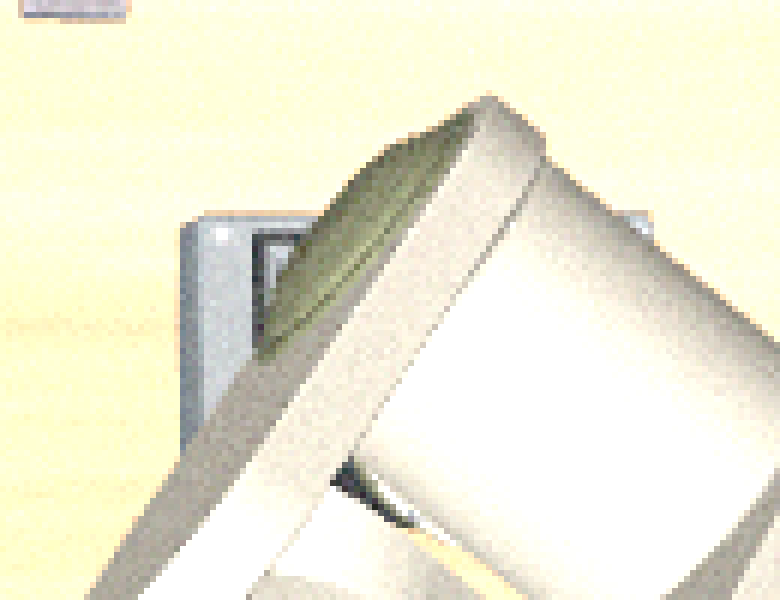

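The tip (about (246,250) in the scene view) is over the near end of the rocker. I'll shift 3 mm towards the pivot and lower in small steps.

send_rows(rows="0 0 0.3 0.1 0;0 0.4 0.3 0.1 0;0 0.8 0.3 0.1 0;0 1.2 0.3 0.1 0;0 1.2 0.3 0.1 0;0 1.2 0.3 0.1 0")

```text
time_s: 13.15
eef_pos: [497.3, -259.3, 51.0]
ee_rot: [0.602, 0.371, 0.602, -0.371]
force: [0.0, 0.9, 0.6]
grip_width: -0.002
```

send_rows(rows="0 0.2 0 0 0;0 0.4 0 0 0;0 0.4 0 0 0;0 0.4 0 0 0")

```text
time_s: 13.55
eef_pos: [497.4, -259.3, 47.1]
ee_rot: [0.602, 0.371, 0.602, -0.371]
force: [0.1, -0.2, 0.0]
grip_width: 0.002
```

send_rows(rows="0 0.2 0 0 0;0 0.4 0 0 0;0 0.4 0 0 0;0 0.4 0 0 0")

```text
time_s: 13.95
eef_pos: [497.4, -259.3, 43.1]
ee_rot: [0.602, 0.371, 0.602, -0.371]
force: [-1.1, 0.4, 1.7]
grip_width: 0.0
```

send_rows(rows="0 0.2 0 0 0;0 0.4 0 0 0;0 0.4 0 0 0;0 0.4 0 0 0")

```text
time_s: 14.35
eef_pos: [497.5, -259.3, 38.9]
ee_rot: [0.602, 0.371, 0.602, -0.371]
force: [-0.5, -0.7, 0.7]
grip_width: -0.002
```

```bash
cat > look.py <<'E'
from h import *
import cv2,sys
p=capture("scene");print(ctrl.sense()["force"].round(2),ctrl.sense()["eef_pos"].round(1))
a=cv2.resize(cv2.convertScaleAbs(p["pixels"][200:300,190:310,::-1],alpha=1.7,beta=20),None,fx=6,fy=6,interpolation=cv2.INTER_CUBIC)
cv2.imwrite(f"pics/{sys.argv[1]}.png",a)
E
python3 look.py r3
```

```text
[-1.56  0.12 -0.02] [ 497.5 -259.3   38.9]
```

View pics/r3.png

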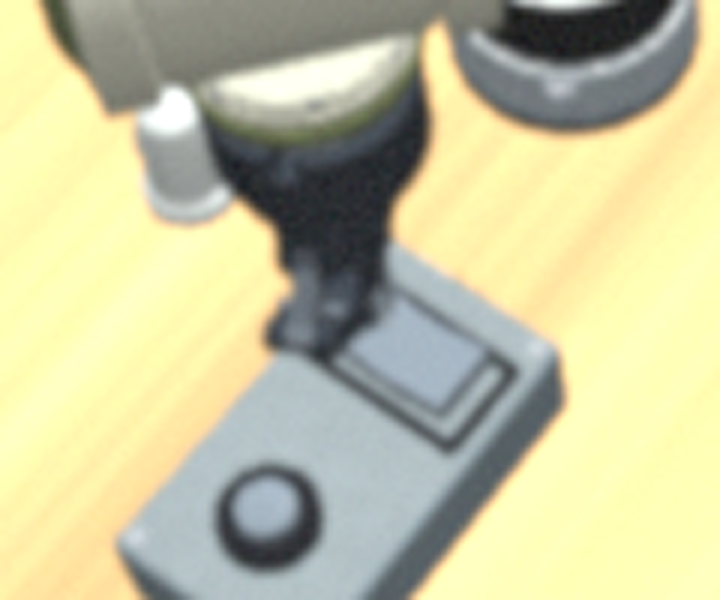

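send_rows(rows="0 0.1 0 0 0;0 0.2 0 0 0;0 0.3 0 0 0")

```text
time_s: 14.7
eef_pos: [497.3, -259.3, 36.0]
ee_rot: [0.602, 0.371, 0.602, -0.371]
force: [-1.8, 0.6, 3.4]
grip_width: 0.006
```

send_rows(rows="0 0.1 0 0 0;0 0.2 0 0 0;0 0.3 0 0 0")

```text
time_s: 15.0
eef_pos: [497.4, -259.3, 33.0]
ee_rot: [0.602, 0.371, 0.602, -0.371]
force: [-1.4, 0.6, 3.8]
grip_width: -0.002
```

send_rows(rows="0 0.1 0 0 0;0 0.2 0 0 0")

```text
time_s: 15.2
eef_pos: [497.5, -259.5, 32.6]
ee_rot: [0.602, 0.371, 0.602, -0.371]
force: [-9.8, 4.6, 26.3]
grip_width: 0.001
```

The force was 3–4 N during the push, then hit a firm stop at a reading of 32.6 (tip about 70 mm up), so the rocker is fully over. I'll lift straight up and check.

send_rows(rows="0 0 0 0 0;0 -0.5 0 0 0;0 -2 0 0 0;0 -5 0 0 0;0 -9 0 0 0;0 -13 0 0 0;0 -16 0 0 0;0 -16 -4 8 0;0 -16 -8 16 0;0 -16 -8 16 0;0 -16 -8 16 0;0 -16 -8 16 0")

```text
time_s: 16.4
eef_pos: [496.8, -441.6, 189.3]
ee_rot: [0.601, 0.372, 0.601, -0.372]
force: [-1.6, -0.5, -0.3]
grip_width: -0.001
```

```bash
python3 look.py r4; python3 - <<'E'
from h import *
import cv2
q=None
for n in("scene","top"):
    p=capture(n);cv2.imwrite(f"pics/{n}9.png",p["pixels"][:,:,::-1])
    for t in["plaster_small_top","rocker_near","mug","figure","jar","brush","spatula"]:
        print(n,t,[(([round(v) for v in d["location"]]),round(d["confidence"],2)) for d in nets.spot_point(p,t)][:3])
print(ctrl.sense()["time_s"])
E
```

```text
[ 0.69 -0.54 -0.61] [ 497.4 -439.5  189.8]
scene plaster_small_top [([596, 71, 89], 0.8), ([600, 71, 0], 0.42)]
scene rocker_near [([496, -255, 71], 0.86)]
scene mug []
scene figure [([368, -229, 2], 0.73), ([607, -80, -4], 0.71), ([504, 90, 2], 0.51)]
scene jar [([661, 194, -2], 0.6)]
scene brush [([728, -182, -1], 0.92)]
scene spatula [([351, 248, 3], 0.82)]
top plaster_small_top [([599, 75, 88], 0.7)]
top rocker_near [([491, -261, 71], 0.94)]
top mug [([401, 91, 4], 0.62)]
top figure [([370, -231, -1], 0.88), ([505, 94, 3], 0.82), ([608, -82, 0], 0.67)]
top jar [([661, 195, 2], 0.9)]
top brush [([725, -187, -1], 0.73)]
top spatula [([352, 253, 4], 0.82)]
17.25
```

View pics/r4.png

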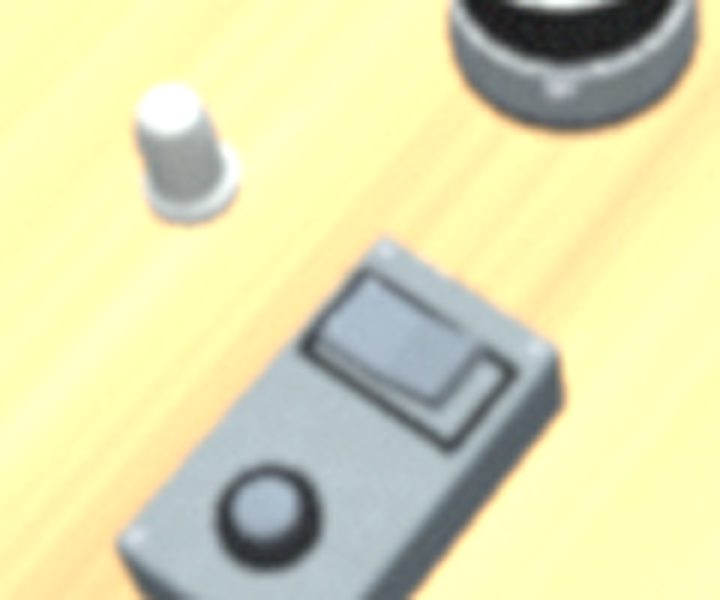

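View pics/scene9.png

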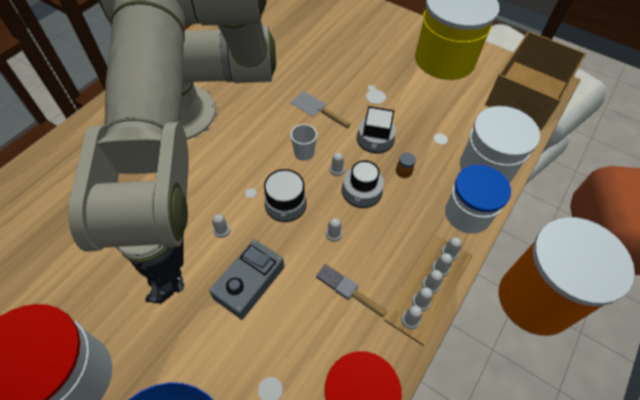

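The zoomed view shows the rocker tilted over: its near end, about (248,252) in the full picture, is down, its far end is up, and the button is untouched. In the full scene view all loose things stand where they were, the small mould at (364,172) is back up, and the arm is clear.

```bash
python3 -c "
from rig import workorder,ctrl
print(ctrl.sense()['force'].round(2));print(workorder.finish_job())"
```

```text
[-0.13  0.29  0.62]
the job is handed in; nothing more can be done
None
```

I touched the plaster in the small round mould, pushed the rocker switch to off, moved the arm clear and handed the job in at about 17 s. No verdict was reported.

- **Plaster touch:** I held the shut fingertips near the middle of the white face for about 0.8 s at 2.5–2.8 N. After I withdrew, the force was back to zero and the plaster face was again found at about 88 mm.
- **Rocker:** I pushed its near end down at 3–4 N until it met a firm stop, with a peak of about 26 N. Afterwards the network put the near point at 71 mm (70 is fully off), and the picture shows the near end down.
- **Everything else:** The button looks untouched, and I kept the arm away from the other two moulds and their pads. The loose things were found again within about 7 mm of their first positions, roughly the networks' accuracy. The mug was missed in the last scene view but found in the top view.
- **Disagreement:** The real fingertips sat about 37 mm above the reported TCP. This showed in the camera views and in the height at which contact came, so I went by force and camera for both contacts. I did not find the cause.

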